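# Tamp the pitch lumps level in the pan

## Task

Pick up the wooden tamper and press the heaped pitch lumps down in their steel pan with it until they all lie in one level layer on the pan's floor, none standing above the rim, and give the levelled layer a last firm press with the foot held flat. Do it with the tamper only, without touching the lumps with the gripper or knocking over or shoving the other things; then stand the tamper upright on the bench and let go.

Things in the scene. Friction and masses are not known exactly. Their poses are not given: they have to be found in the camera images.
- pan: Open rectangular pan of bare sheet steel, fixed to the bench, 180 mm (its x) by 226 mm (its y) outside, 60 mm high, walls 4 mm, flat inside floor 8 mm above its underside. It holds eight pitch lumps. Origin: centre of its underside; z up.
- tamper: Loose wooden hand tamper, about 0.4 kg, standing upright on the bench: a flat rectangular foot 96 mm (its x) by 126 mm (its y) by 18 mm thick, a 46 mm square collar 10 mm high on it, and an upright square handle post, 30 by 30 mm with sides along the foot's x and y, rising from its middle to 130 mm above the underside. Origin: centre of the foot's flat underside; z up along the post.
- tamper_grip (a point): On the post's axis, 106 mm above the tamper's underside (24 mm below the post's top): a good place to grip it.
- lump0: Loose brown rounded lump of hard pitch (origin: its centre), 50 mm across and 44 mm high, 120 g, slippery (friction about 0.33). One of the six lower lumps, on the pan's floor: three rows of two. Lying on the floor, its centre is 29 to 34 mm above the pan's underside.
- lump1: Loose brown rounded lump of hard pitch (origin: its centre), 50 mm across and 44 mm high, 120 g, slippery (friction about 0.33). One of the six lower lumps, on the pan's floor: three rows of two. Lying on the floor, its centre is 29 to 34 mm above the pan's underside.
- lump2: Loose brown rounded lump of hard pitch (origin: its centre), 50 mm across and 44 mm high, 120 g, slippery (friction about 0.33). One of the six lower lumps, on the pan's floor: three rows of two. Lying on the floor, its centre is 29 to 34 mm above the pan's underside.
- lump3: Loose brown rounded lump of hard pitch (origin: its centre), 50 mm across and 44 mm high, 120 g, slippery (friction about 0.33). One of the six lower lumps, on the pan's floor: three rows of two. Lying on the floor, its centre is 29 to 34 mm above the pan's underside.
- lump4: Loose brown rounded lump of hard pitch (origin: its centre), 50 mm across and 44 mm high, 120 g, slippery (friction about 0.33). One of the six lower lumps, on the pan's floor: three rows of two. Lying on the floor, its centre is 29 to 34 mm above the pan's underside.
- lump5: Loose brown rounded lump of hard pitch (origin: its centre), 50 mm across and 44 mm high, 120 g, slippery (friction about 0.33). One of the six lower lumps, on the pan's floor: three rows of two. Lying on the floor, its centre is 29 to 34 mm above the pan's underside.
- lump6: Loose brown rounded lump of hard pitch (origin: its centre), 50 mm across and 44 mm high, 120 g, slippery (friction about 0.33). One of the two upper lumps, perched in the hollows between the lower ones, their centres about 33 mm higher, well above the rim; 5 to 25 N wedges it down, the lower ones slide apart. Lying on the floor, its centre is 29 to 34 mm above the pan's underside.
- lump7: Loose brown rounded lump of hard pitch (origin: its centre), 50 mm across and 44 mm high, 120 g, slippery (friction about 0.33). One of the two upper lumps, perched in the hollows between the lower ones, their centres about 33 mm higher, well above the rim; 5 to 25 N wedges it down, the lower ones slide apart. Lying on the floor, its centre is 29 to 34 mm above the pan's underside.
- punch_pot: Bystander, loose: steel pot, 68 mm across, 85 mm high, punches standing up in it to about 140 mm; origin under its centre.
- hammer: Bystander, loose: hammer lying on the bench, 200 mm long along its x; origin under its middle.
- graver_pot: Bystander, fixed: a pot like the punch pot, with gravers; origin under its centre.
- mandrel: Bystander, fixed: standing tapered steel ring mandrel, 44 mm across its foot, 152 mm high; origin under its centre.
- brass_bowl: Bystander, fixed: brass bowl, 90 mm across, 45 mm high; origin under its centre.

How it is judged:
On the way:
1. the held tamper, level within 0.2 rad, presses a lump with over 3 N while all eight lumps lie in one layer (centres 27.5 to 38 mm above the pan's underside) (z of lump0 in the frame of pan between 0.0275 and 0.038 m and z of lump1 in the frame of pan between 0.0275 and 0.038 m and z of lump2 in the frame of pan between 0.0275 and 0.038 m and z of lump3 in the frame of pan between 0.0275 and 0.038 m and z of lump4 in the frame of pan between 0.0275 and 0.038 m and z of lump5 in the frame of pan between 0.0275 and 0.038 m and z of lump6 in the frame of pan between 0.0275 and 0.038 m and z of lump7 in the frame of pan between 0.0275 and 0.038 m and (contact force between tamper and lump0 above 3 N or contact force between tamper and lump1 above 3 N or contact force between tamper and lump2 above 3 N or contact force between tamper and lump3 above 3 N or contact force between tamper and lump4 above 3 N or contact force between tamper and lump5 above 3 N or contact force between tamper and lump6 above 3 N or contact force between tamper and lump7 above 3 N) and contact force between the fingers and tamper above 2 N and angle between tamper's own z axis and vertical below 0.2 rad), for 0.2 s.
At the end, for the whole second after the job is handed in: All eight lumps are on the pan's floor, their centres 27.5 to 38 mm above its underside (so none stands above the 60 mm rim) and at rest; the tamper stands upright (within 0.1 rad) on the bench top, released and at rest (z of lump0 in the frame of pan between 0.0275 and 0.038 m and z of lump1 in the frame of pan between 0.0275 and 0.038 m and z of lump2 in the frame of pan between 0.0275 and 0.038 m and z of lump3 in the frame of pan between 0.0275 and 0.038 m and z of lump4 in the frame of pan between 0.0275 and 0.038 m and z of lump5 in the frame of pan between 0.0275 and 0.038 m and z of lump6 in the frame of pan between 0.0275 and 0.038 m and z of lump7 in the frame of pan between 0.0275 and 0.038 m and height (world z) of tamper below 0.006 m and angle between tamper's own z axis and vertical below 0.1 rad and linear speed of each of tamper, lump0, lump1, lump2, lump3, lump4, lump5, lump6, lump7 below 0.02 m/s and contact force between the fingers and tamper below 0.1 N); the robot touches nothing.
It fails at once if the gripper or the arm presses on a lump (more than 0.5 N) (contact force between any of the fingers, the arm and lump0 above 0.5 N or contact force between any of the fingers, the arm and lump1 above 0.5 N or contact force between any of the fingers, the arm and lump2 above 0.5 N or contact force between any of the fingers, the arm and lump3 above 0.5 N or contact force between any of the fingers, the arm and lump4 above 0.5 N or contact force between any of the fingers, the arm and lump5 above 0.5 N or contact force between any of the fingers, the arm and lump6 above 0.5 N or contact force between any of the fingers, the arm and lump7 above 0.5 N).
It fails at once if a bystander is shoved more than 40 mm or tipped more than 0.4 rad (distance of any of punch_pot, hammer from where it was at the start of the episode above 0.04 m or angle between any of punch_pot, hammer's own z axis and vertical above 0.4 rad).
It also fails if it takes over 58 s, if anything falls off the work surface, if the arm or the gripper's body presses on something with over 40 N, if the wrist force passes 120 N, or if a joint passes its speed limit or range.

## Robot

A 6-joint arm with a two-finger parallel gripper is mounted at the origin on the work surface. World frame = base frame: x ahead of the robot, y to its left, z up, the work surface at z = 0. Lengths are in m, angles in rad, forces in N, time in s.
With the tool pointing down it reaches from about 0.375 to 0.9 m from the base axis. Payload 3.1 kg.
Tool frame: the origin (TCP) lies midway between the tips of the shut fingers; the grasp point (between the pads) lies 19 mm behind it (manip.grip_depth is the distance from the TCP to the grasp point, in m); z points along the fingers, y is the line along which they close (so a half turn about z gives the same grasp; the last joint's range is limited). The gripper opens to 85 mm and grips with 20 to 120 N. Pads are 22 mm wide; open, the fingers measure 114 mm over their backs; the gripper's body (76 mm by 85 mm) begins 54 mm behind the grasp point. The pads swing forward as they close: fully open they stand 13 mm farther back than shut.
Start: joints at [-1.383, 0.527, 1.433, -0, 1.181, -0.178], TCP at [0.224, -0.583, 0.231] pointing down, gripper open.
Joint ranges: [-3.08, 3.08], [-0.75, 2.2], [0.22, 2.44], [-1.43, 4.57], [0, 2.65], [-2.85, 2.85]. Speed limits (rad/s): [2.79, 2.79, 3.14, 3.14, 3.14, 3.14].

## Interface

Orientations are given as a unit quaternion [x, y, z, w].
In Python, from station import telemetry, snapshot, manip gives the robot as it stands. The module is installed in compiled form; this text tells all that it offers.
- The arm moves only by the shell command python3 -m crank 'ROWS' [OPENING] [FORCE]. ROWS is text: rows parted by semicolons, each of 6 numbers parted by spaces: the shift along the tool's x, y, z as a fraction of full scale, then the turn, a rotation vector about the tool's x, y, z as a fraction of full scale. A call has exactly 5 rows; each row shifts and turns the commanded pose from where the row before left it, along the tool's axes as they then stand; what a row does not reach is not made up. Full scale, the value 1, is 4 cm for a shift and 90 degrees for a turn. A row lasts 1/10 s, in which the tool goes at most 50 mm and 8.59 degrees, less where a joint would pass 70% of its speed; a pose out of reach is approached as far as the arm can. A call with a number of a shift or a turn outside -1 to 1 is refused whole. A call with a gripper value outside its range is refused whole. OPENING is the opening, from -1 (shut) to 1 (fully open), set as the call begins (- or left out, the last holds). The fingers move at their own pace and stop on an object; FORCE is the grip in N (left out, the last holds). Time passes only in rows, so rows that do not move let the fingers close, or fill a call up. It gives the time, the measured TCP pose, the force, the opening and the grip force at its end, in the units of the state.
- telemetry.sense(): the state, without advancing time (a new reading comes with each control period).
- snapshot(name): name is "scene" or "top"; returns a dict with "image" (384x512x3 uint8, red, green, blue), "depth" (384x512 float32, m along the optical axis (not along the pixel's ray), 0 where there is no reading), "camera_matrix" (3x3 intrinsics, pixels), "rvec" (rotation vector, rad) and "tvec" (3), from world to camera coordinates, as OpenCV has them. Camera axes: x right, y down, z forward; pixel columns grow to the right and rows downward; lengths in m; the calibration is good to about 2 mm. A picture is of the moment at which its call begins.
- manip.sign_off(): hands the job in; it is judged then, once.
The state is a dict: "t": time; "q": joint angles; "qd": joint speeds; "tau": joint torques, N m; "tcp_pos": TCP position; "tool_rot": TCP orientation; "force": force on the tool from outside, world axes, zero at the start; "ft_torque": the same for the moment, N m; "finger_gap": opening from 0.0 (shut) to 1.0 (fully open); "gripper_force": force on a finger pad.
Only numpy, scipy, OpenCV 4.12 (cv2) and the standard library are available. Lean on these libraries where they do the work, as an engineer would, in place of code of your own. Each camera call takes 0.05 s, during which the arm holds its last target. There are 200 camera calls.

## Working session

There is one attempt and no reset: what is moved stays moved. The work goes in short steps, Python scripts to look and compute and a shell command to move; the robot and the scene stay as the last step left them, time stands still between calls to the robot, and variables do not carry over. Pictures are saved under pics/ and viewed, at most 10 in all, crops included, and the job is handed in when it is done.

```bash
mkdir -p pics
python3 - <<'E'
from station import telemetry, snapshot, manip
import cv2, numpy as np
for n in("scene","top"):
    s=snapshot(n); cv2.imwrite(f"pics/{n}0.png",s["image"][:,:,::-1]); np.savez(f"{n}0.npz",**s)
    R=cv2.Rodrigues(s["rvec"])[0]; print(n,s["camera_matrix"].round(1).tolist(),(-R.T@np.ravel(s["tvec"])).round(3),R.round(3).tolist())
st=telemetry.sense(); print({k:np.round(v,3).tolist() for k,v in st.items()}, manip.grip_depth)
E
```

```text
scene [[491.5, 0.0, 256.5], [0.0, 491.5, 190.2], [0.0, 0.0, 1.0]] [1.581 0.904 0.918] [[-0.657, 0.754, -0.018], [0.408, 0.335, -0.85], [-0.634, -0.566, -0.527]]
top [[439.4, 0.0, 256.9], [0.0, 439.4, 194.9], [0.0, 0.0, 1.0]] [0.373 0.019 1.572] [[-0.009, -1.0, 0.012], [-0.991, 0.007, -0.135], [0.135, -0.013, -0.991]]
{'t': 0.1, 'q': [-1.382, 0.528, 1.434, 0.0, 1.181, -0.179], 'qd': [-0.001, 0.0, -0.003, -0.0, 0.003, -0.001], 'tau': [0.0, -44.33, -17.859, -0.0, 0.004, 0.0], 'tcp_pos': [0.224, -0.583, 0.23], 'tool_rot': [0.983, 0.182, 0.0, -0.001], 'force': [-0.558, -0.012, -0.382], 'ft_torque': [0.045, 0.005, 0.041], 'gripper_force': 0.0, 'finger_gap': 1.001} 0.0187
```

View pics/scene0.png

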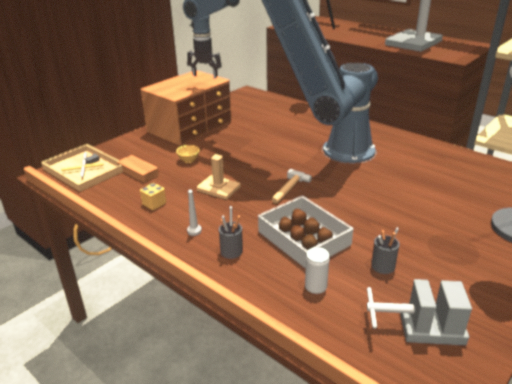

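View pics/top0.png

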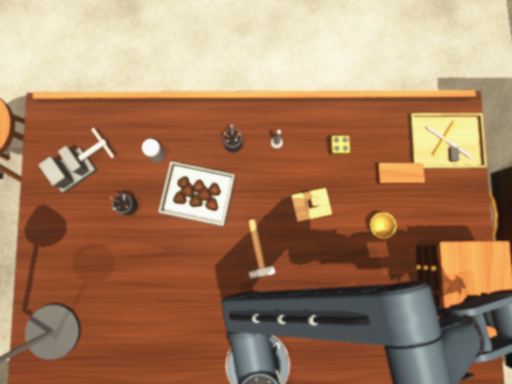

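Scene view: tamper at about (218,180), pan at (305,230) with heaped lumps. Top view: tamper foot at (312,204), pan at (197,193), hammer (260,250) between them, pots at (232,138) and (123,203), mandrel at (276,138).

```bash
cat > h.py <<'E'
import cv2, numpy as np
def cloud(s):
    R=cv2.Rodrigues(s["rvec"])[0]; K=s["camera_matrix"]; v,u=np.mgrid[:384,:512]; d=s["depth"]
    P=np.stack([(u-K[0,2])/K[0,0]*d,(v-K[1,2])/K[1,1]*d,d],-1)-np.ravel(s["tvec"])
    P=P@R; P[d==0]=np.nan; return P
def rect(P,m):
    q=P[m][:,:2].astype(np.float32)*1000; (c,wh,a)=cv2.minAreaRect(q); return len(q),np.round(c,1),np.round(wh,1),round(a,1),np.round(np.median(q,0),1)
E
python3 - <<'E'
from h import *
for n in("top","scene"):
    s=dict(np.load(n+"0.npz")); P=cloud(s); z=P[...,2]; hsv=cv2.cvtColor(s["image"],cv2.COLOR_RGB2HSV)
    print(n)
    v,u=np.mgrid[:384,:512]
    T=((u>280)&(u<340)&(v>180)&(v<225)) if n=="top" else ((u>190)&(u<245)&(v>150)&(v<202))
    print("tamper foot",rect(P,T&(z>.011)&(z<.024)),"z",np.nanmedian(z[T&(z>.011)&(z<.024)]))
    m=T&(z>.06); print("post",rect(P,m),np.nanmax(z[m]))
    m=T&(z>.122); print("posttop",rect(P,m),np.nanmedian(z[m]))
    W=((u>152)&(u<242)&(v>156)&(v<230)) if n=="top" else ((u>250)&(u<358)&(v>190)&(v<270))
    g=(hsv[...,1]<60)&W
    m=g&(z>.052)&(z<.066)&(np.hypot(P[...,0]-.47,P[...,1]-.2)<.17); print("rim",rect(P,m))
    l=W&(hsv[...,1]>90)&(z>.02)&(z<.12)
    print("lumps zmax",np.nanmax(z[l]),np.nanmedian(P[l],0))
    for nm,(a,b,c,d) in {"hammer":(245,218,278,280),"punch":(220,120,245,155),"grav":(108,188,138,218),"mandrel":(265,125,288,152),"white":(140,135,163,162)}.items():
        if n=="top":
            m=(u>a)&(u<c)&(v>b)&(v<d)&(z>.012); print(nm,rect(P,m),np.nanmax(z[m]))
E
```

```text
top
tamper foot (709, array([ 539. , -197.3]), array([122.4, 126.2]), 11.9, array([ 546.8, -187.2], dtype=float32)) z 0.01696767747528538
post (119, array([ 551.4, -194.5]), array([30.2, 31.4]), 10.9, array([ 548.1, -190.1], dtype=float32)) 0.13773010848593384
posttop (81, array([ 551.6, -195.2]), array([29.7, 30.4]), 12.0, array([ 550.9, -193.9], dtype=float32)) 0.12916130688552957
rim (145, array([561.7, 215.1]), array([225.7, 125. ]), 78.2, array([515.2, 201.5], dtype=float32))
lumps zmax 0.09093978328138076 [0.58537524 0.20666976 0.05238948]
hammer (524, array([397.7, -13.1]), array([202.2,  84. ]), 0.7, array([368.7,  -0.7], dtype=float32)) 0.034073334710106665
punch (381, array([777.3,  84.4]), array([66.3, 66.7]), 50.8, array([770.9,  83.6], dtype=float32)) 0.14294946220068205
grav (426, array([552.3, 458.2]), array([67.9, 66.1]), 61.6, array([549.6, 450.5], dtype=float32)) 0.1410855767014925
mandrel (117, array([778.2, -71.8]), array([40.6, 35.3]), 82.3, array([775. , -71.5], dtype=float32)) 0.15746669728487336
white (346, array([738.9, 360. ]), array([57.5, 56.8]), 81.3, array([732.3, 354.6], dtype=float32)) 0.11750124872835359
scene
tamper foot (428, array([ 534.8, -292.3]), array([360.3, 136.7]), 78.2, array([ 564.7, -178.2], dtype=float32)) z 0.015212514179107912
post (244, array([ 664.7, -141.4]), array([287.6,  36.8]), 25.7, array([ 563.7, -184.7], dtype=float32)) 0.1482244458088861
posttop (65, array([ 664.2, -140.3]), array([287.7,  33. ]), 25.9, array([ 564.9, -188.6], dtype=float32)) 0.1263190308674765
rim (213, array([560.5, 215.5]), array([232.9, 128. ]), 79.1, array([518.5, 217. ], dtype=float32))
lumps zmax 0.087189032359681 [0.60938935 0.22522968 0.04790765]
```

Run:
```python
from h import *
s=dict(np.load("top0.npz")); P=cloud(s); z=P[...,2]; hsv=cv2.cvtColor(s["image"],cv2.COLOR_RGB2HSV); v,u=np.mgrid[:384,:512]
W=(u>152)&(u<242)&(v>156)&(v<230)
m=W&(hsv[...,1]<70)&(z>.054)&(z<.065)
k=cv2.connectedComponentsWithStats(m.astype(np.uint8),connectivity=8); i=1+np.argmax(k[2][1:,4]); m=k[1]==i; print("rim",rect(P,m))
for n,B in (("top",(280,340,180,225)),("scene",(190,245,150,202))):
    s2=dict(np.load(n+"0.npz"));Q=cloud(s2)
    f=(u>B[0])&(u<B[1])&(v>B[2])&(v<B[3])&(Q[...,2]>.013)&(Q[...,2]<.022)&(np.hypot(Q[...,0]-.5515,Q[...,1]+.195)<.085)
    for a in (12,):
        c,sn=np.cos(np.radians(a)),np.sin(np.radians(a)); d=Q[f][:,:2]-[.5515,-.195]; e=np.stack([d@[c,sn],d@[-sn,c]],1)*1000
        print(n,"foot local pct",np.percentile(e,[1,4,50,96,99],axis=0).round(0).tolist())
l=W&(hsv[...,1]>90)&(P[...,2]>.064); n_,lab,st,_=cv2.connectedComponentsWithStats(l.astype(np.uint8))
for i in range(1,n_):
    if st[i,4]>8: print("upper",st[i,4],np.nanmean(P[lab==i],0).round(3),np.nanmax(z[lab==i]).round(3))
# handle/head of hammer
h=(u>240)&(u<282)&(v>215)&(v<282)&(z>.008)&(z<.05)&(P[...,0]>.42); print("hammer handle",rect(P,h))
```

```text
rim (39, array([516. , 287.3]), array([103.5,   6.5]), 75.0, array([518.2, 291.2], dtype=float32))
top foot local pct [[-47.0, -61.0], [-45.0, -58.0], [-4.0, 7.0], [45.0, 59.0], [47.0, 62.0]]
scene foot local pct [[-43.0, -60.0], [-38.0, -56.0], [20.0, 20.0], [51.0, 61.0], [54.0, 65.0]]
upper 132 [0.594 0.237 0.08 ] 0.091
upper 137 [0.581 0.181 0.079] 0.089
hammer handle (175, array([464. , -16.5]), array([ 84.9, 139.3]), 2.5, array([456.3,  12.5], dtype=float32))
```

Run:
```python
import cv2
a=cv2.imread("pics/top0.png")[120:285,140:350]
b=cv2.imread("pics/scene0.png")[140:275,185:365]
cv2.imwrite("pics/crop1.png",cv2.resize(a,None,fx=3.6,fy=3.6,interpolation=cv2.INTER_CUBIC))
```

```text
(no output)
```

View pics/crop1.png

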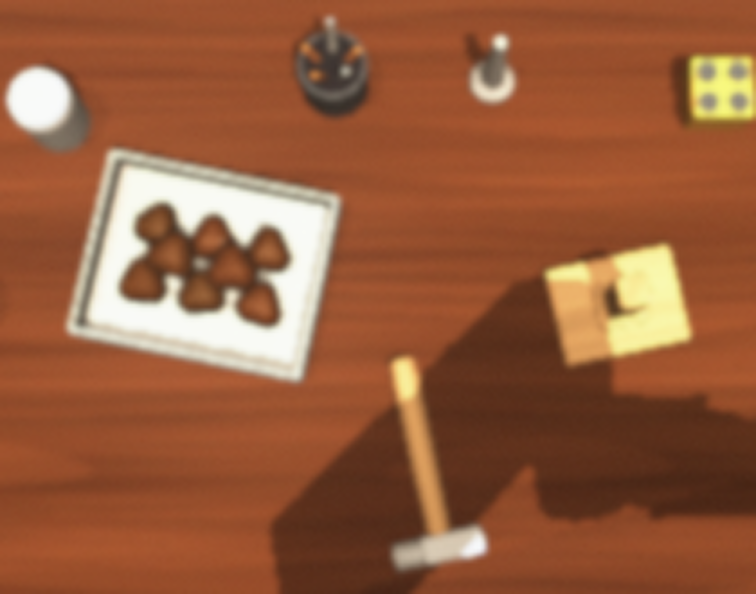

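Crop: pan outer rim corners at (112,150),(340,197),(301,381),(69,331); tamper foot at (618,305) with yaw about +12°, pan yaw about −12°; hammer lies clear.

```bash
cat >> h.py <<'E'
from scipy.spatial.transform import Rotation as Ro
def goto(st,xyz,yaw):
    """remaining move in units of rows: yaw first-of-all is about tool z; shift in CURRENT tool axes"""
    R=Ro.from_quat(st["tool_rot"]).as_matrix(); d=R.T@(np.array(xyz)-st["tcp_pos"])
    y=np.degrees(np.arctan2(R[1,0],R[0,0])); Rt=Ro.from_euler("z",yaw,degrees=True).as_matrix()@np.diag([1,-1,-1.])
    print("t",round(st["t"],1),"tcp",np.round(st["tcp_pos"],4),"toolyaw",round(y,2),"| shift/4cm",(d/.04).round(3),"turn/90",(Ro.from_matrix(R.T@Rt).as_rotvec()/(np.pi/2)).round(4),"F",np.round(st["force"],1),"M",np.round(st["ft_torque"],2),"gap",round(st["finger_gap"],3),"gf",round(st["gripper_force"],1))
E
python3 - <<'E'
from h import *
s=dict(np.load("top0.npz")); K=s["camera_matrix"];R=cv2.Rodrigues(s["rvec"])[0]; C=-R.T@np.ravel(s["tvec"])
p=(np.array([(112,150),(340,197),(301,381),(69,331)])+.5)/3.6-.5+[140,120]
X=[]
for u,v in p:
    r=R.T@np.linalg.solve(K,[u,v,1]); X.append(C+r*(.06-C[2])/r[2])
X=np.array(X); print(X.round(4), np.linalg.norm(X-np.roll(X,-1,0),axis=1).round(4), X.mean(0))
e=[X[0]-X[1],X[3]-X[2]]; print([np.degrees(np.arctan2(-a[0],a[1])).round(1) for a in e]); e=[X[0]-X[3],X[1]-X[2]]; print([np.degrees(np.arctan2(a[1],a[0])).round(1) for a in e])
print(cv2.minAreaRect((X[:,:2]*1000).astype(np.float32)))
E
python3 -m crank '.74 -.409 0 0 0 0;.74 -.409 0 0 0 0;.74 -.409 0 0 0 0;.74 -.409 0 0 0 0;.74 -.409 0 0 0 0' 1
python3 -m crank '.74 -.409 0 0 0 0;.74 -.409 0 0 0 0;.74 -.409 0 0 0 0;.74 -.409 0 0 0 0;.74 -.409 0 0 0 0'
python3 -m crank '.74 -.409 0 0 0 0;.74 -.409 0 0 0 0;.74 -.409 0 0 0 0;.74 -.409 0 0 0 .05;.74 -.409 0 0 0 .05'
python3 -c "
from h import *
from station import telemetry
goto(telemetry.sense(),(.5515,-.195,.085),12)"
```

```text
[[0.6999 0.2987 0.06  ]
 [0.652  0.0772 0.06  ]
 [0.4738 0.1148 0.06  ]
 [0.5235 0.3367 0.06  ]] [0.2266 0.1821 0.2273 0.1804] [0.58729907 0.20686134 0.06      ]
[np.float64(-12.2), np.float64(-12.6)]
[np.float64(-12.2), np.float64(-11.9)]
((586.8635864257812, 206.76065063476562), (227.53466796875, 182.0615997314453), 77.7798080444336)
t: 0.6
tcp_pos: [0.3335, -0.4526, 0.2309]
tool_rot: [0.983, 0.182, -0.0, -0.0]
force: [0.5, 0.5, -0.3]
finger_gap: 1.001
gripper_force: 0.0
t: 1.1
tcp_pos: [0.4423, -0.3231, 0.231]
tool_rot: [0.983, 0.182, -0.0, -0.0]
force: [-0.0, -0.2, -0.5]
finger_gap: 0.998
gripper_force: 0.0
t: 1.6
tcp_pos: [0.5528, -0.1953, 0.2308]
tool_rot: [0.995, 0.103, -0.001, -0.0]
force: [-0.8, -0.4, 0.3]
finger_gap: 0.997
gripper_force: 0.0
t 1.6 tcp [ 0.5528 -0.1953  0.2308] toolyaw 11.84 | shift/4cm [-0.026 -0.01   3.646] turn/90 [-0.0006  0.0007 -0.0018] F [-0.8 -0.4  0.3] M [-0.05  0.01 -0.02] gap 0.997 gf 0.0
```

```bash
python3 -m crank '-.026 -.01 .6 0 0 0;0 0 .7 0 0 0;0 0 .8 0 0 0;0 0 .8 0 0 0;0 0 .72 0 0 0'
python3 -m crank '0 0 0 0 0 0;0 0 0 0 0 0;0 0 0 0 0 0;0 0 0 0 0 0;0 0 0 0 0 0' -1 90
python3 -m crank '0 0 0 0 0 0;0 0 0 0 0 0;0 0 0 0 0 0;0 0 0 0 0 0;0 0 0 0 0 0'
python3 -m crank '0 0 -.2 0 0 0;0 0 -.4 0 0 0;0 0 -.4 0 0 0;0 0 -.4 0 0 0;0 0 0 0 0 0'
python3 -c "
from h import *
from station import telemetry,snapshot
s=snapshot('scene');cv2.imwrite('pics/s1.png',cv2.resize(s['image'][100:300,130:380,::-1],None,fx=3,fy=3))
goto(telemetry.sense(),(.587,.207,.225),-12.2)"
```

```text
t: 2.1
tcp_pos: [0.551, -0.1963, 0.0848]
tool_rot: [0.994, 0.105, -0.001, -0.0]
force: [1.1, -0.3, 0.1]
finger_gap: 1.0
gripper_force: 0.0
t: 2.6
tcp_pos: [0.5525, -0.1971, 0.0883]
tool_rot: [0.994, 0.105, 0.001, 0.001]
force: [-0.2, 1.7, 5.0]
finger_gap: 0.347
gripper_force: 89.9
t: 3.1
tcp_pos: [0.5525, -0.1971, 0.0883]
tool_rot: [0.994, 0.105, 0.001, 0.001]
force: [-0.8, 1.6, 6.4]
finger_gap: 0.345
gripper_force: 90.5
t: 3.6
tcp_pos: [0.5525, -0.1973, 0.1444]
tool_rot: [0.995, 0.105, 0.002, 0.001]
force: [0.3, -0.8, -5.0]
finger_gap: 0.343
gripper_force: 89.6
t 3.6 tcp [ 0.5517 -0.1969  0.1432] toolyaw 12.01 | shift/4cm [ 2.967 -9.691 -2.053] turn/90 [ 0.0006 -0.0009  0.269 ] F [ 0.6  0.1 -3.8] M [-0.01  0.01 -0.01] gap 0.34 gf 89.6
```

View pics/s1.png

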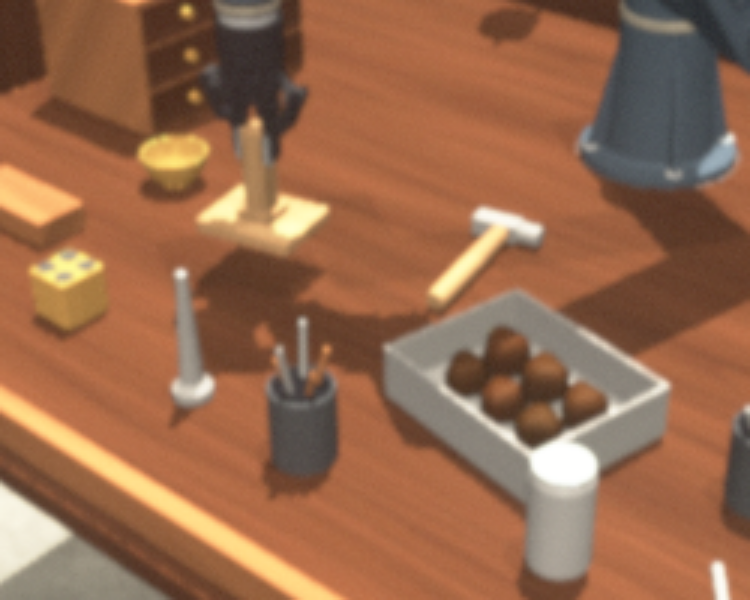

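The tamper is held upright at around (265,200) in the crop, foot clear of the bench; the heap is undisturbed at (530,385).

```bash
python3 -m crank '0 0 -.4 0 0 0;0 -.2 -.6 0 0 0;.1 -.5 -.6 0 0 0;.25 -.8 -.45 0 0 0;.25 -.8 0 0 0 0'
python3 -m crank '.25 -.8 0 0 0 0;.25 -.8 0 0 0 0;.25 -.8 0 0 0 0;.25 -.8 0 0 0 0;.25 -.8 0 0 0 0'
python3 -m crank '.25 -.8 0 0 0 0;.25 -.8 0 0 0 0;.25 -.8 0 0 0 0;.25 -.8 0 0 0 0;.25 -.6 0 0 0 .03'
python3 -m crank '0 0 0 0 0 .06;0 0 0 0 0 .07;0 0 0 0 0 .07;0 0 0 0 0 .039;0 0 0 0 0 0'
python3 -c "
from h import *
from station import telemetry
goto(telemetry.sense(),(.587,.207,.180),-12.2)"
```

```text
t: 4.15
tcp_pos: [0.5568, -0.1016, 0.226]
tool_rot: [0.995, 0.104, 0.002, 0.001]
force: [1.2, 0.0, -4.4]
finger_gap: 0.344
gripper_force: 89.9
t: 4.65
tcp_pos: [0.5702, 0.0665, 0.2229]
tool_rot: [0.995, 0.105, -0.002, -0.0]
force: [0.3, -0.1, -3.9]
finger_gap: 0.337
gripper_force: 89.9
t: 5.15
tcp_pos: [0.5871, 0.2261, 0.2225]
tool_rot: [0.997, 0.081, -0.002, -0.0]
force: [-0.1, -0.4, -3.3]
finger_gap: 0.34
gripper_force: 89.7
t: 5.65
tcp_pos: [0.5875, 0.224, 0.2226]
tool_rot: [0.994, -0.106, -0.002, 0.001]
force: [0.3, -0.1, -4.0]
finger_gap: 0.34
gripper_force: 90.1
t 5.7 tcp [0.5875 0.224  0.2226] toolyaw -12.18 | shift/4cm [0.082 0.417 1.066] turn/90 [0.001  0.0022 0.0002] F [ 0.3 -0.1 -4. ] M [0.01 0.01 0.01] gap 0.34 gf 90.1
```

```bash
python3 -m crank '.08 .42 0 0 0 0;0 0 .25 0 0 0;0 0 .3 0 0 0;0 0 .3 0 0 0;0 0 .2 0 0 0'
python3 -m crank '0 0 .05 0 0 0;0 0 .05 0 0 0;0 0 .05 0 0 0;0 0 .05 0 0 0;0 0 .05 0 0 0'
python3 -m crank '0 0 .05 0 0 0;0 0 .05 0 0 0;0 0 .05 0 0 0;0 0 .05 0 0 0;0 0 .05 0 0 0'
python3 -c "
from h import *
from station import telemetry
goto(telemetry.sense(),(.587,.207,.140),-12.2)"
```

```text
t: 6.15
tcp_pos: [0.5872, 0.207, 0.1804]
tool_rot: [0.994, -0.106, -0.002, 0.0]
force: [0.3, 0.6, -4.2]
finger_gap: 0.34
gripper_force: 90.2
t: 6.65
tcp_pos: [0.5887, 0.2073, 0.1731]
tool_rot: [0.994, -0.106, 0.001, -0.0]
force: [-1.0, -0.8, 4.9]
finger_gap: 0.339
gripper_force: 91.2
t: 7.15
tcp_pos: [0.591, 0.2074, 0.1688]
tool_rot: [0.994, -0.106, 0.004, -0.001]
force: [-3.0, -0.8, 16.5]
finger_gap: 0.34
gripper_force: 92.8
t 7.2 tcp [0.591  0.2074 0.1688] toolyaw -12.19 | shift/4cm [-0.1    0.033  0.72 ] turn/90 [-0.0015 -0.005   0.0001] F [-3.  -0.8 16.5] M [-0.1   0.81 -0.07] gap 0.34 gf 92.8
```

```bash
python3 -m crank '0 0 .05 0 0 0;0 0 .05 0 0 0;0 0 .05 0 0 0;0 0 .05 0 0 0;0 0 .05 0 0 0'
python3 -m crank '0 0 .05 0 0 0;0 0 .05 0 0 0;0 0 .05 0 0 0;0 0 .05 0 0 0;0 0 .05 0 0 0'
python3 -c "
from h import *
from station import telemetry
goto(telemetry.sense(),(.587,.207,.140),-12.2)"
```

```text
t: 7.65
tcp_pos: [0.5877, 0.2071, 0.1514]
tool_rot: [0.994, -0.106, -0.001, 0.0]
force: [-0.3, -0.1, -3.4]
finger_gap: 0.34
gripper_force: 90.5
t: 8.15
tcp_pos: [0.5886, 0.2073, 0.1466]
tool_rot: [0.994, -0.106, 0.001, 0.0]
force: [-6.1, 0.9, 25.7]
finger_gap: 0.338
gripper_force: 94.1
t 8.2 tcp [0.5886 0.2073 0.1466] toolyaw -12.18 | shift/4cm [-0.039  0.015  0.166] turn/90 [ 0.0002 -0.0008  0.0003] F [-6.1  0.9 25.7] M [-1.04  2.05 -0.22] gap 0.338 gf 94.1
```

```bash
python3 -m crank '0 0 .04 0 0 0;0 0 .04 0 0 0;0 0 .04 0 0 0;0 0 .04 0 0 0;0 0 0 0 0 0'
python3 -m crank '0 0 .04 0 0 0;0 0 .04 0 0 0;0 0 .04 0 0 0;0 0 0 0 0 0;0 0 0 0 0 0'
python3 -c "
from h import *
from station import telemetry
goto(telemetry.sense(),(.587,.207,.140),-12.2)"
```

```text
t: 8.65
tcp_pos: [0.5915, 0.2076, 0.1449]
tool_rot: [0.994, -0.106, 0.005, -0.001]
force: [-4.6, -0.4, 34.6]
finger_gap: 0.344
gripper_force: 95.2
t: 9.15
tcp_pos: [0.5945, 0.2084, 0.1442]
tool_rot: [0.994, -0.106, 0.009, -0.002]
force: [-7.2, 0.3, 48.9]
finger_gap: 0.341
gripper_force: 97.6
t 9.2 tcp [0.5945 0.2084 0.1442] toolyaw -12.14 | shift/4cm [-0.179  0.073  0.101] turn/90 [-0.0034 -0.0109  0.0007] F [-7.2  0.3 48.9] M [-1.26  2.26 -0.19] gap 0.341 gf 97.6
```

```bash
python3 -m crank '0 0 -.3 0 0 0;0 0 -.5 0 0 0;0 0 -.6 0 0 0;0 0 -.7 0 0 0;0 0 -.6 0 0 0'
python3 -m crank '0 .7 0 0 0 0;0 .8 0 0 0 0;0 .9 0 0 0 0;0 .9 0 0 0 0;0 .9 0 0 0 0'
python3 -c "
from h import *
from station import telemetry,snapshot
s=snapshot('top');a=s['image'][150:240,150:250,::-1];P=cloud(s);np.savez('top1.npz',**s)
q=snapshot('scene');b=q['image'][180:275,250:365,::-1];Q=cloud(q)
cv2.imwrite('pics/l1.png',np.hstack([cv2.resize(a,(400,400)),cv2.resize(b,(400,400))]))
c,sn=np.cos(np.radians(-12.2)),np.sin(np.radians(-12.2))
for X in(P,Q):
  d=X[...,:2]-[.587,.207]; e=np.stack([d@[c,sn],d@[-sn,c]],-1); hs=(abs(e[...,0])<.075)&(abs(e[...,1])<.098)
  hi=hs&(X[...,2]>.045)
  n,lab,st,ce=cv2.connectedComponentsWithStats(hi.astype(np.uint8))
  for i in range(1,n):
    if st[i,4]>5: print(st[i,4],ce[i].round(),(1000*np.nanmedian(e[lab==i],0)).round(),'zmax',np.nanpercentile(X[lab==i][:,2],97).round(3))
goto(telemetry.sense(),(.587,.207,.160),-12.2)"
```

```text
t: 9.65
tcp_pos: [0.5882, 0.2072, 0.24]
tool_rot: [0.994, -0.106, -0.0, -0.0]
force: [0.5, -0.4, -3.3]
finger_gap: 0.343
gripper_force: 90.3
t: 10.15
tcp_pos: [0.5521, 0.0418, 0.2388]
tool_rot: [0.994, -0.106, -0.0, -0.0]
force: [0.9, -0.8, -4.6]
finger_gap: 0.341
gripper_force: 90.6
89 [180. 178.] [39. 70.] zmax 0.056
229 [203. 190.] [ 18. -21.] zmax 0.06
98 [186. 190.] [ 5. 38.] zmax 0.055
96 [177. 198.] [-29.  67.] zmax 0.057
93 [194. 201.] [-27.   3.] zmax 0.056
11 [222. 202.] [-12. -91.] zmax 0.055
156 [294. 217.] [  2. -33.] zmax 0.057
55 [281. 219.] [ 40. -59.] zmax 0.053
56 [311. 222.] [-23.   7.] zmax 0.051
64 [295. 230.] [42.  6.] zmax 0.051
61 [311. 231.] [ 9. 41.] zmax 0.052
66 [326. 231.] [-25.  70.] zmax 0.052
73 [310. 241.] [44. 73.] zmax 0.053
t 10.2 tcp [0.5517 0.0389 0.2388] toolyaw -12.44 | shift/4cm [-0.04  -4.298  1.959] turn/90 [ 0.0016  0.0009 -0.0027] F [ 1.5  1.2 -3.4] M [ 0.05  0.01 -0.07] gap 0.339 gf 91.1
```

View pics/l1.png

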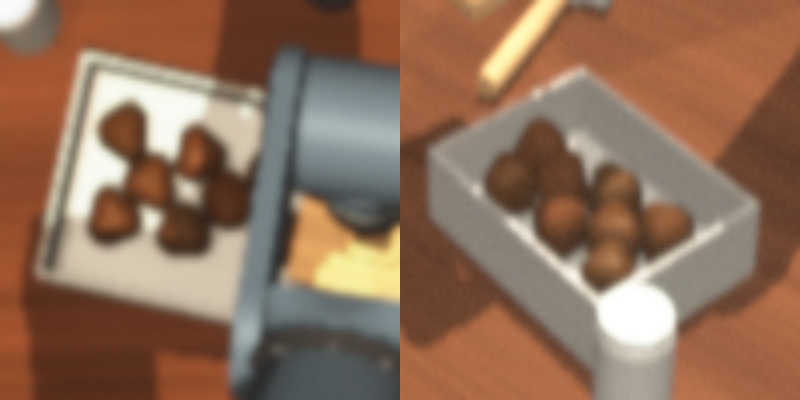

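Left: top view partly hidden by the arm; right: scene view shows all eight lumps spread in about one layer, only the one near (560,175) slightly higher (about 4 mm). I press once more, centred over it.

```bash
python3 -m crank '-.04 -.8 0 0 0 0;0 -.8 0 0 0 0;0 -.8 0 0 0 0;0 -.8 0 0 0 0;0 -.46 0 0 0 0'
python3 -m crank '0 0 .4 0 0 0;0 0 .6 0 0 0;0 0 .6 0 0 0;0 0 .4 0 0 0;0 0 .15 0 0 0'
python3 -m crank '0 0 .1 0 0 0;0 0 .08 0 0 0;0 0 .08 0 0 0;0 0 .08 0 0 0;0 0 .08 0 0 0'
python3 -m crank '0 0 .08 0 0 0;0 0 .08 0 0 0;0 0 .08 0 0 0;0 0 .08 0 0 0;0 0 0 0 0 0'
python3 -c "
from h import *
from station import telemetry
goto(telemetry.sense(),(.5866,.1815,.140),-12.2)"
```

```text
t: 10.75
tcp_pos: [0.5821, 0.1893, 0.2388]
tool_rot: [0.994, -0.105, -0.0, -0.001]
force: [0.2, -0.0, -4.1]
finger_gap: 0.341
gripper_force: 90.9
t: 11.25
tcp_pos: [0.5805, 0.1862, 0.1509]
tool_rot: [0.994, -0.106, -0.002, 0.001]
force: [-0.3, -0.1, -3.7]
finger_gap: 0.346
gripper_force: 91.0
t: 11.75
tcp_pos: [0.5848, 0.1868, 0.1448]
tool_rot: [0.994, -0.106, 0.004, -0.001]
force: [-4.9, -2.7, 38.4]
finger_gap: 0.338
gripper_force: 96.1
t: 12.25
tcp_pos: [0.5929, 0.1882, 0.1427]
tool_rot: [0.994, -0.106, 0.015, -0.003]
force: [-10.5, 0.1, 70.0]
finger_gap: 0.342
gripper_force: 100.3
t 12.2 tcp [0.5929 0.1882 0.1427] toolyaw -12.17 | shift/4cm [-0.121  0.198  0.063] turn/90 [-0.0061 -0.0183  0.0004] F [-10.5   0.1  70. ] M [-0.94  2.2  -0.29] gap 0.342 gf 100.3
```

```bash
python3 -m crank '0 0 -.3 0 0 0;0 0 -.5 0 0 0;0 0 -.6 0 0 0;0 0 -.7 0 0 0;0 0 -.8 0 0 0'
python3 -m crank '0 .7 0 0 0 0;0 .8 0 0 0 0;0 .9 0 0 0 0;.1 .9 0 0 0 0;.1 .9 0 0 0 0'
python3 -m crank '.1 .9 0 0 0 0;.1 .9 0 0 0 0;.1 .9 0 0 0 0;.1 .9 0 0 0 0;0 .5 0 0 0 0'
cat > look.py <<'E'
import sys
from h import *
from station import telemetry,snapshot
s=snapshot('top');P=cloud(s);a=s['image'][150:240,150:250,::-1]
q=snapshot('scene');Q=cloud(q);b=q['image'][180:275,250:365,::-1]
cv2.imwrite(sys.argv[1],np.hstack([cv2.resize(a,(400,400)),cv2.resize(b,(400,400))]))
c,sn=np.cos(np.radians(-12.2)),np.sin(np.radians(-12.2))
for X,t in((P,.049),(Q,.046)):
  d=X[...,:2]-[.587,.207]; e=np.stack([d@[c,sn],d@[-sn,c]],-1); hs=(abs(e[...,0])<.084)&(abs(e[...,1])<.107)
  r=hs&(X[...,2]<.014); print('floor z',np.nanmedian(X[r][:,2]).round(4))
  n,lab,st,ce=cv2.connectedComponentsWithStats((hs&(X[...,2]>t)).astype(np.uint8))
  for i in range(1,n):
    if st[i,4]>5:
      zz=X[lab==i][:,2];k=zz>=np.percentile(zz,85); print(st[i,4],ce[i].round(),(1000*np.nanmedian(e[lab==i],0)).round(),'peak at',(1000*e[lab==i][k].mean(0)).round(),'z',np.percentile(zz,90).round(4))
goto(telemetry.sense(),(.5515,-.195,.089),-12.2)
E
python3 look.py pics/l2.png
```

```text
t: 12.75
tcp_pos: [0.5817, 0.1863, 0.2408]
tool_rot: [0.994, -0.106, -0.0, 0.0]
force: [1.2, 0.3, -3.8]
finger_gap: 0.342
gripper_force: 90.9
t: 13.25
tcp_pos: [0.5543, 0.0193, 0.2406]
tool_rot: [0.994, -0.106, 0.001, 0.0]
force: [0.5, -0.7, -4.0]
finger_gap: 0.339
gripper_force: 91.1
t: 13.75
tcp_pos: [0.5359, -0.1465, 0.2406]
tool_rot: [0.994, -0.107, 0.001, 0.001]
force: [-1.1, -0.2, -4.9]
finger_gap: 0.34
gripper_force: 91.2
floor z 0.0076
53 [179. 179.] [38. 72.] peak at [38. 68.] z 0.0544
51 [198. 184.] [34.  2.] peak at [31.  7.] z 0.0553
40 [217. 187.] [ 37. -64.] peak at [ 39. -64.] z 0.0551
54 [186. 189.] [ 6. 41.] peak at [10. 37.] z 0.0549
6 [213. 188.] [ 31. -50.] peak at [ 33. -50.] z 0.0532
110 [205. 195.] [ -2. -29.] peak at [ -4. -31.] z 0.0588
56 [177. 198.] [-29.  65.] peak at [-35.  67.] z 0.0556
46 [194. 201.] [-28.   6.] peak at [-30.   8.] z 0.0553
55 [218. 202.] [-14. -78.] peak at [-16. -79.] z 0.0582
floor z -0.7484
33 [301. 200.] [ -80. -103.] peak at [-72. -97.] z 0.0574
36 [285. 206.] [ -12. -105.] peak at [ -15. -104.] z 0.0591
8 [310. 204.] [-83. -64.] 
[... 227 characters left out ...]
 peak at [-81.  34.] z 0.0583
6 [262. 216.] [  77. -106.] peak at [  83. -106.] z 0.0574
47 [282. 219.] [ 38. -58.] peak at [ 37. -59.] z 0.0502
92 [298. 220.] [  5. -25.] peak at [ -0. -25.] z 0.0546
45 [312. 222.] [-26.   6.] peak at [-24.   3.] z 0.0504
15 [346. 227.] [-82.  95.] peak at [-81.  94.] z 0.0576
44 [296. 229.] [37.  6.] peak at [46.  8.] z 0.051
50 [311. 231.] [10. 43.] peak at [11. 44.] z 0.0504
50 [326. 231.] [-24.  70.] peak at [-22.  68.] z 0.0501
72 [310. 241.] [44. 74.] peak at [41. 71.] z 0.0517
t 13.8 tcp [ 0.5356 -0.1465  0.2405] toolyaw -12.42 | shift/4cm [0.641 1.091 3.79 ] turn/90 [ 0.0011 -0.0015 -0.0024] F [-0.2  0.7 -3.9] M [ 0.04 -0.12 -0.01] gap 0.341 gf 91.2
```

View pics/l2.png

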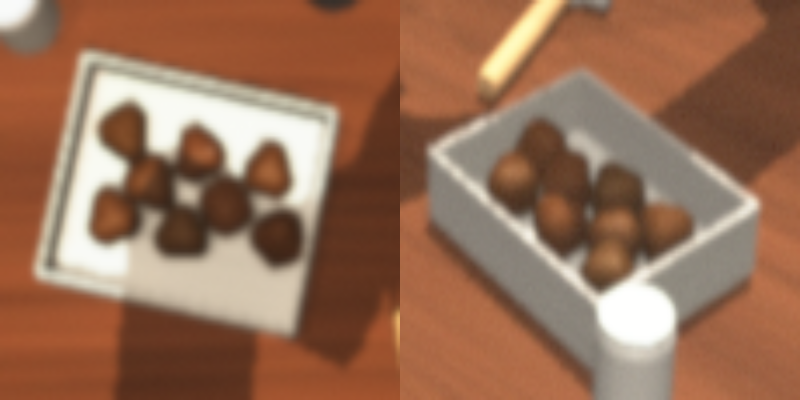

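Top view: all eight lumps are in a single layer, none overlapping; two at (225,205) and (278,238) stand about 4 mm taller, which matches a 50 mm lump lying on its side (centre about 34 mm). They are well within limits and below the rim, so I set the tamper down.

```bash
python3 -m crank '.3 .55 .4 0 0 0;.34 .54 .6 0 0 0;0 0 .8 0 0 0;0 0 .8 0 0 0;0 0 .7 0 0 0'
python3 -m crank '0 0 .3 0 0 0;0 0 .05 0 0 0;0 0 .04 0 0 0;0 0 0 0 0 0;0 0 0 0 0 0'
python3 -c "
from h import *
from station import telemetry
goto(telemetry.sense(),(.5515,-.195,.089),-12.2)"
```

```text
t: 14.35
tcp_pos: [0.5514, -0.1905, 0.1068]
tool_rot: [0.994, -0.106, 0.0, -0.0]
force: [-0.0, 0.9, -4.1]
finger_gap: 0.338
gripper_force: 91.2
t: 14.85
tcp_pos: [0.5521, -0.1914, 0.0934]
tool_rot: [0.994, -0.106, 0.001, 0.0]
force: [0.9, 0.6, -4.3]
finger_gap: 0.339
gripper_force: 91.0
t 14.8 tcp [ 0.5521 -0.1914  0.0934] toolyaw -12.18 | shift/4cm [0.004 0.091 0.109] turn/90 [ 0.0004 -0.0015  0.0002] F [ 0.9  0.6 -4.3] M [-0.02 -0.08  0.05] gap 0.339 gf 91.0
```

```bash
python3 -m crank '0 0 .04 0 0 0;0 0 .04 0 0 0;0 0 .04 0 0 0;0 0 .02 0 0 0;0 0 0 0 0 0'
python3 -m crank '0 0 .03 0 0 0;0 0 .03 0 0 0;0 0 .0 0 0 0;0 0 0 0 0 0;0 0 0 0 0 0'
```

```text
t: 15.35
tcp_pos: [0.552, -0.1918, 0.0922]
tool_rot: [0.994, -0.106, 0.002, 0.001]
force: [-7.7, 2.4, 27.1]
finger_gap: 0.342
gripper_force: 95.5
t: 15.85
tcp_pos: [0.552, -0.1918, 0.0921]
tool_rot: [0.994, -0.106, 0.002, 0.001]
force: [-11.3, 2.9, 41.5]
finger_gap: 0.344
gripper_force: 97.2
```

```bash
python3 -m crank '0 0 -.05 0 0 0;0 0 -.05 0 0 0;0 0 -.05 0 0 0;0 0 0 0 0 0;0 0 0 0 0 0'
python3 -m crank '0 0 0 0 0 0;0 0 0 0 0 0;0 0 0 0 0 0;0 0 0 0 0 0;0 0 0 0 0 0' 1
python3 -m crank '0 0 0 0 0 0;0 0 -.2 0 0 0;0 0 -.6 0 0 0;0 0 -.8 0 0 0;0 0 -.8 0 0 0'
python3 -m crank '0 0 -.8 0 0 0;0 0 -.8 0 0 0;0 0 -.4 0 0 0;0 0 0 0 0 0;0 0 0 0 0 0'
python3 look.py pics/l3.png | grep -v '^3\|^1\|^8 \|^2'
python3 -c "
import cv2
from station import snapshot
cv2.imwrite('pics/fin.png',cv2.resize(snapshot('scene')['image'][100:300,130:380,::-1],None,fx=3,fy=3))"
```

```text
t: 16.35
tcp_pos: [0.552, -0.1917, 0.0924]
tool_rot: [0.994, -0.106, 0.001, 0.0]
force: [-3.3, 0.0, 12.6]
finger_gap: 0.34
gripper_force: 93.2
t: 16.85
tcp_pos: [0.5512, -0.1912, 0.0898]
tool_rot: [0.994, -0.106, -0.0, -0.0]
force: [-0.0, -0.6, 1.3]
finger_gap: 0.997
gripper_force: 0.0
t: 17.35
tcp_pos: [0.551, -0.1911, 0.1873]
tool_rot: [0.994, -0.106, -0.0, -0.0]
force: [-0.6, 0.1, 0.0]
finger_gap: 1.001
gripper_force: 0.0
t: 17.85
tcp_pos: [0.5509, -0.191, 0.2661]
tool_rot: [0.994, -0.106, -0.0, -0.0]
force: [0.2, 0.7, -0.4]
finger_gap: 0.999
gripper_force: 0.0
floor z 0.0075
49 [180. 178.] [38. 70.] peak at [36. 70.] z 0.056
43 [198. 183.] [35.  4.] peak at [32.  1.] z 0.0553
58 [216. 187.] [ 34. -61.] peak at [ 32. -65.] z 0.0543
49 [186. 190.] [ 4. 38.] peak at [ 5. 38.] z 0.0549
61 [177. 198.] [-28.  65.] peak at [-30.  64.] z 0.0555
52 [194. 201.] [-30.   4.] peak at [-27.   5.] z 0.0553
63 [218. 202.] [-13. -78.] peak at [-14. -80.] z 0.0585
floor z -0.7487
9 [307. 202.] [-82. -79.] peak at [-82. -73.] z 0.0545
59 [290. 210.] [ -9. -77.] peak at [-14. -88.] z 0.0548
6 [311. 204.] [-82. -59.] peak at [-82. -52.] z 0.0582
58 [275. 210.] [  28. -105.] peak at [  35. -105.] z 0.0586
6 [315. 206.] [-82. -41.] peak at [-80. -40.] z 0.0609
48 [282. 220.] [ 40. -59.] peak at [ 40. -58.] z 0.0504
93 [297. 220.] [  4. -25.] peak at [  4. -25.] z 0.0536
40 [311. 221.] [-23.   6.] peak at [-22.   5.] z 0.0507
54 [296. 229.] [40.  7.] peak at [39.  8.] z 0.0514
55 [311. 231.] [ 9. 42.] peak at [ 8. 40.] z 0.0504
57 [326. 231.] [-24.  69.] peak at [-23.  66.] z 0.0507
61 [309. 240.] [44. 72.] peak at [44. 72.] z 0.0514
t 17.9 tcp [ 0.5503 -0.1907  0.2647] toolyaw -12.2 | shift/4cm [0.064 0.103 4.392] turn/90 [-0.0006  0.0018  0.0001] F [-0.1  0.7  0.2] M [-0.    0.01 -0.01] gap 1.001 gf 0.0
```

View pics/fin.png

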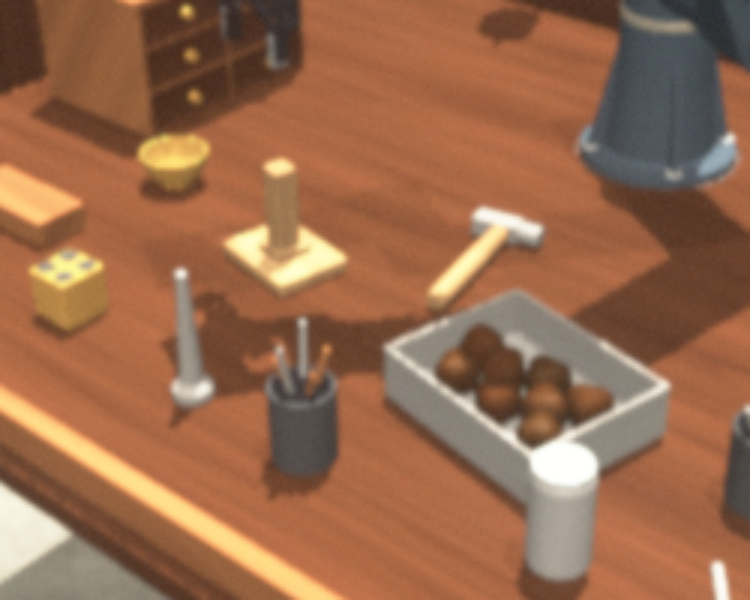

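The tamper stands upright and free at (285,245), the lumps lie in one layer below the rim at (525,385), and the bystanders have not moved.

```bash
python3 -c "
from station import manip; print(manip.sign_off())"
```

```text
the job is handed in; nothing more can be done
None
```

I pressed all eight lumps into one layer below the rim and gave it a last press peaking at about 70 N. The tamper now stands upright and released on the bench, and I handed the job in at about 18 s of the 58 s, with no verdict returned. Two lumps stand about 4 mm taller than the rest (centres about 34 mm, inside the 38 mm limit).

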